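# Widen the tray bay and stand the snack cup in it

## Robot

A 6-joint arm with a two-finger parallel gripper is mounted at the origin on the work surface. World frame = base frame: x ahead of the robot, y to its left, z up, the work surface at z = 0. Lengths are in m, angles in rad, forces in N, time in s.
With the tool pointing down it reaches from about 0.3 to 0.875 m from the base axis. Payload 6.4 kg.
Tool frame: the origin (TCP) lies midway between the tips of the shut fingers; the grasp point (between the pads) lies 19 mm behind it; z points along the fingers, y is the line along which they close (so a half turn about z gives the same grasp; the last joint's range is limited). The gripper opens to 85 mm and grips with 20 to 120 N. Pads are 22 mm wide; open, the fingers measure 114 mm over their backs; the gripper's body (76 mm by 85 mm) begins 54 mm behind the grasp point. The pads swing forward as they close: fully open they stand 13 mm farther back than shut.
Start: joints at [-1.39, 0.181, 1.607, -0, 1.354, -0.206], TCP at [0.217, -0.533, 0.231] pointing down, gripper open.
Joint ranges: [-2.99, 2.99], [-0.89, 2.07], [0.3, 2.58], [-1.14, 4.28], [0, 2.63], [-3.12, 3.12]. Speed limits (rad/s): [2.57, 2.57, 3.01, 3.14, 3.14, 3.14].

## Interface

Orientations are given as a unit quaternion [w, x, y, z].
In Python, from bench import sensors, vision, ctrl gives the robot as it stands.
- The arm moves only by the tool carry_out, never from a script. Its argument "deltas" is text: rows parted by semicolons, each of 7 numbers parted by spaces: the shift along the tool's x, y, z in mm, then the turn, a rotation vector about the tool's x, y, z in rad, then the closure, from 0 (fully open) to 1 (shut). In form: tx ty tz ax ay az claw; .... A call has 1 to 12 rows; each row is the pose to reach, as a shift and turn from the pose commanded when the call began, along the tool's axes at that moment; what a row does not reach only later rows make up. A row lasts 1/8 s, in which the tool goes at most 62.5 mm and 10.7 degrees, less where a joint would pass 70% of its speed; a pose out of reach is approached as far as the arm can. A call with a gripper value outside its range is refused whole. The fingers move at their own pace and stop on an object; the grip force is fixed at half the most. Time passes only in rows, so rows that repeat a pose let the fingers close. It gives the time, the measured TCP pose, the force, the opening and the grip force at its end, in the units of the state.
- sensors.get_obs(): the state, without advancing time (a new reading comes with each control period).
- vision.camera(name): name is "side" or "top" or "wrist"; returns the picture (400x640x3 uint8, blue, green, red); there is no depth.
- vision.camera_model(name): a dict with "K" (3x3 intrinsics, pixels), "extrinsics" (4x4, takes a point from world to camera coordinates); the wrist camera has in their place "hand_eye" (4x4, takes a point from camera to tool coordinates, whose origin is the TCP and whose axes are the flange's). Camera axes: x right, y down, z forward; pixel columns grow to the right and rows downward; lengths in m; the calibration is good to about 2 mm. A picture is of the moment at which its call begins: read the wrist's pose just before it. camera_model takes no time and is no camera call.
- ctrl.hand_in(): hands the job in; it is judged then, once.
The state is a dict: "time_s": time; "q": joint angles; "dq": joint speeds; "joint_efforts": joint torques, N m; "eef_pos": TCP position; "eef_rot": TCP orientation; "wrist_force": force on the tool from outside, world axes, zero at the start; "torque": the same for the moment, N m; "opening": opening from 0.0 (shut) to 1.0 (fully open); "grasp_force": force on a finger pad.
Only numpy, scipy, OpenCV 4.12 (cv2) and the standard library are available. Lean on these libraries where they do the work, as an engineer would, in place of code of your own. Each camera call takes 0.05 s, during which the arm holds its last target. There are 200 camera calls.

## Task

Widen the cutlery tray's cup bay: squeeze the divider's release lever, hold it squeezed while you slide the divider past the middle notch to the last notch, and let go so that the pawl drops fully into that notch. Then stand the snack cup upright on the floor of the widened bay, and let go of it. Do not squeeze hard or force the latch against the rail, and leave the other things on the counter where they are.

Things in the scene. Friction and masses are not known exactly. Their poses are not given: they have to be found in the camera images.
- caddy: Fixed red plastic cutlery caddy, tray pulled out. Origin: centre of the tray's underside, on the counter; x points from the tray's latch side to the cutlery housing behind, y along the tray's long side, z up. Tray 150 (x) by 250 (y) by 40 high, walls and floor 4 thick (inside x -71..71, y -121..121). Housing at x 77..185, y -133..133, 80 high. All sizes here in mm.
- rail: Fixed notched metal rail along the tray's front wall; same origin and axes as the caddy. x -83..-65, y -40..123, crest 46 above the counter, level. Three square-sided notches, 11 wide along y, 8 deep: first (divider starts there) centred at y 97, middle at y 69, last in a hand-set steel clip, anywhere from y 30 to y 2, unmeasured: find it by feel or by eye.
- divider (a joint): Slide of the divider, m: 0 at the first notch, 0.028 middle, last between 0.067 and 0.095; grows towards caddy -y, widening the cup bay. Stops at -0.003 and 0.106. Friction about 2.5 N + 4 N per m/s. White plate 4 thick along y, 131 long (caddy x -62..69), top 42 high, its middle plane at caddy y = 97 - 1000 x this value. Cup bay 22 wide at first notch, 50 at middle, 89 to 117 at last.
- lever (a joint): Squeeze of the release lever, rad: 0 let go with the pawl down, 0.30 fully squeezed (stop). The pawl clears the crest above about 0.22. Let go between notches it rests on the crest at about 0.21 (0.18 if caught on a notch's rim); below 0.05 it is fully down in a notch. Spring force at the grip's height: about 5 N at 0, 10 N at 0.30. Do not press on it with over 35 N.
- pawl (a point): Foot of the pawl, a steel block 8 wide (y) on an arm from the lever, over the rail (caddy x -74) on the divider's middle plane; 5.75 below the crest when down. Square sides, foot edges rounded 1.5: down in a notch it leaves the divider only 1.5 play each way. Slid along the crest with the lever let go, it springs into a notch and stops the divider. Do not press it on the rail with over 30 N.
- grip (a point): Point between the grip faces when squeezed, on the divider's middle plane, 84 above the counter, caddy x -36; caddy axes; moves with the divider. 15 to its +x: outer face of the fixed white post (22 wide along y, 47..96 high; does not give in x). To its -x: the steel lever paddle. Pinch both together from above along caddy x: about 40 over all at rest, 29 squeezed.
- paddle (a point): Middle of the lever paddle's outer (-x) face, 36 up along the paddle from its hinge. Paddle 5 thick, 20 wide along y, top about 92 high; hinged at its foot (48 high, caddy x -47.5). At rest it leans outward 0.30 rad to -x; squeezed fully it stands upright, its outer face 14 from the grip point.
- cup_mid (a point): Baby-blue silicone snack cup, open at the top, 66 high, 54 across at the foot and 60 at the rim, wall 3, 70 g; it stands loose on the counter to one side of the caddy. This point is on its axis, half-way up (33 above its foot); z along its axis.
- bay_corner (a point): Middle of the tray's +y inner wall at floor level (caddy x 0, y 121, z 4); the cup bay reaches from here to the divider in -y; same axes as the caddy.
- saucer: White ceramic saucer 130 across, 18 high, on the other side of the caddy. Bystander. Origin under its centre.
- bottle: Glass bottle with steel cap, 66 across, 210 high. Bystander.
- lunchbox: Grey lunch container 126 by 166 by 63 high. Bystander.
- fork: Wooden fork 155 long, 26 wide, 6 thick, lying flat on the counter. Bystander.
- mug: Mug 80 across, 90 high. Bystander.
- jar: Glass jar 72 across, 100 high. Bystander.
Mind the look-alikes: they are no part of the job. Of the things that look like the part that bears cup_mid, the middle-sized one is meant.

How it is judged:
By the outcome, as a careful person would: the job done as asked, in the order asked, and still so for the second after the job is handed in, with the robot touching nothing.
It also fails if it takes over 72 s, if anything falls off the work surface, if the arm or the gripper's body presses on something with over 40 N, if the wrist force passes 120 N, or if a joint passes its speed limit or range.

## Working session

There is one attempt and no reset: what is moved stays moved. The work goes in short steps, Python scripts to look and compute and a tool call to move; the robot and the scene stay as the last step left them, time stands still between calls to the robot, and variables do not carry over. Pictures are saved under pics/ and viewed, at most 10 in all, crops included, and the job is handed in when it is done.

Besides the shell and the picture viewer there is one more tool, called after "Emit:" by a JSON object that holds its "api" and its "payload". carry_out: Moves the arm, as the interface text tells. Its arguments: {"type":"object","properties":{"deltas":{"type":"string"}},"required":["deltas"]}

```bash
ls; mkdir -p pics; python3 - <<'E'
from bench import sensors, vision, ctrl
import cv2, numpy as np
np.set_printoptions(precision=4,suppress=True)
o=sensors.get_obs(); print({k:np.round(v,4) for k,v in o.items()})
for n in ("side","top","wrist"):
    m=vision.camera_model(n); print(n,m)
    im=vision.camera(n); cv2.imwrite(f"pics/{n}0.png",im)
E
```

```text
pics
{'time_s': np.float64(0.0), 'q': array([-1.3903,  0.1816,  1.608 ,  0.    ,  1.3538, -0.2063]), 'dq': array([ 0.0009, -0.0002,  0.0018,  0.0013, -0.0001,  0.0014]), 'joint_efforts': array([  0.0007, -44.4871, -35.1335,  -0.0001,   0.009 ,   0.    ]), 'eef_pos': array([ 0.2168, -0.5319,  0.2304]), 'eef_rot': array([-0.0009,  0.9814,  0.1922,  0.    ]), 'wrist_force': array([ 0.0932, -0.6112,  0.0108]), 'torque': array([ 0.036 , -0.0002, -0.0084]), 'grasp_force': np.float64(0.0), 'opening': np.float64(1.0013)}
side {'K': array([[511.4069,   0.    , 320.0541],
       [  0.    , 511.4069, 198.2869],
       [  0.    ,   0.    ,   1.    ]]), 'extrinsics': array([[ 0.963 , -0.269 , -0.0164, -0.5418],
       [-0.1482, -0.4777, -0.866 ,  0.1496],
       [ 0.2251,  0.8364, -0.4999,  1.6337],
       [ 0.    ,  0.    ,  0.    ,  1.    ]])}
top {'K': array([[487.5857,   0.    , 319.6178],
       [  0.    , 487.5857, 205.6671],
       [  0.    ,   0.    ,   1.    ]]), 'extrinsics': array([[ 0.0022, -0.9999,  0.0128, -0.0335],
       [-0.9959, -0.0033, -0.0899,  0.5506],
       [ 0.0899, -0.0126, -0.9959,  1.854 ],
       [ 0.    ,  0.    ,  0.    ,  1.    ]])}
wrist {'K': array([[275.6921,   0.    , 322.9464],
       [  0.    , 275.6921, 198.4376],
       [  0.    ,   0.    ,   1.    ]]), 'hand_eye': array([[-0.0001, -0.9572, -0.2896,  0.0724],
       [ 1.    , -0.0002,  0.0004,  0.0007],
       [-0.0004, -0.2896,  0.9572, -0.142 ],
       [ 0.    ,  0.    ,  0.    ,  1.    ]])}
```

View pics/top0.png

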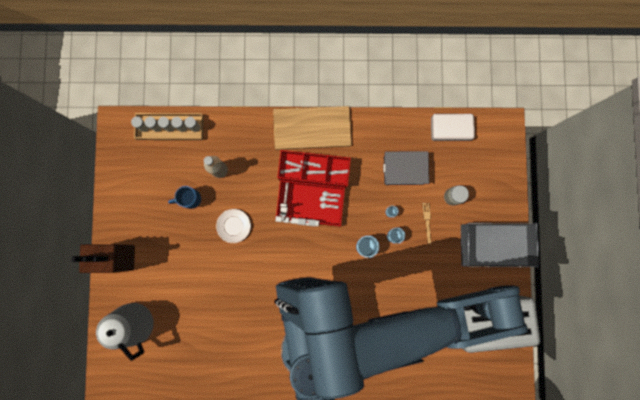

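View pics/side0.png

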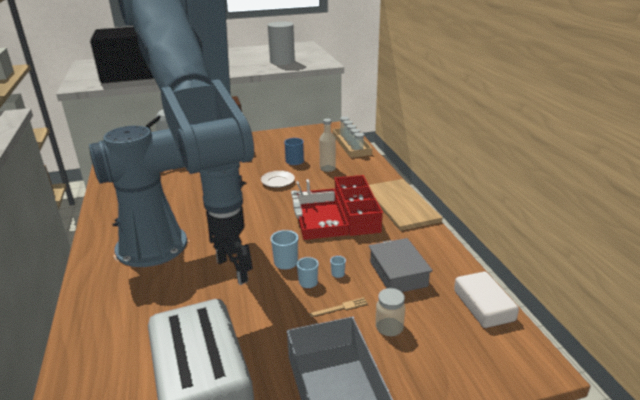

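Top view: the caddy sits at about (315,190), with its housing at the image top and the white divider and lever at (285,205). The rail runs along the near wall, around (300,221). There are three blue look-alike cups in the top view: large (368,246), middle (397,236) and small (392,211). In the side view they are at (285,250), (308,272) and (338,266). The middle-sized one fits, and I'll confirm it by size in a crop.

```bash
cat > h.py <<'E'
from bench import sensors, vision, ctrl
import cv2, numpy as np
from scipy.spatial.transform import Rotation as R
np.set_printoptions(precision=4,suppress=True)
def T_tool():
    o=sensors.get_obs(); T=np.eye(4); T[:3,:3]=R.from_quat(np.roll(o["eef_rot"],-1)).as_matrix(); T[:3,3]=o["eef_pos"]; return T
def cam(n,T=None):  # K, world->cam
    m=vision.camera_model(n)
    return m["K"], (m["extrinsics"] if n!="wrist" else np.linalg.inv(T@m["hand_eye"]))
def proj(c,p):
    K,E=c; q=(E[:3,:3]@np.atleast_2d(p).T).T+E[:3,3]; q=q@K.T; return q[:,:2]/q[:,2:]
def tri(cs,uvs):
    P=[K@E[:3] for K,E in cs]
    X=cv2.triangulatePoints(P[0],P[1],np.float64(uvs[0]).reshape(2,1),np.float64(uvs[1]).reshape(2,1)); return (X[:3]/X[3]).ravel()
def atz(c,uv,z):
    K,E=c; d=E[:3,:3].T@np.linalg.solve(K,[uv[0],uv[1],1.]); o=-E[:3,:3].T@E[:3,3]; return o+d*(z-o[2])/d[2]
def snap(n,name):
    T=T_tool(); im=vision.camera(n); cv2.imwrite(f"pics/{name}.png",im); np.save(f"pics/{name}.npy",T); return im,cam(n,T)
E
python3 - <<'E'
from h import *
t=cam("top");s=cam("side")
for n,a,b in (("big",(368,246),(285,250)),("mid",(397,236),(308,272)),("small",(392,211),(338,266))): print(n,tri((t,s),(a,b)),atz(t,a,.033))
for a in ((278,219),(341,226),(286,181),(351,186)): print(atz(t,a,.04))
a=cv2.imread("pics/top0.png")[140:265,265:440]; b=cv2.imread("pics/side0.png")[165:300,260:400]
im=np.vstack([cv2.resize(a,(560,400)) ,]); b=cv2.resize(b,(240,231)); b=cv2.copyMakeBorder(b,0,169,0,0,0)
cv2.imwrite("pics/crop0.png",np.hstack([im,b]))
E
```

```text
big [ 0.3956 -0.2151  0.0463] [ 0.3961 -0.2167  0.033 ]
mid [ 0.4355 -0.3272  0.0391] [ 0.4345 -0.328   0.033 ]
small [ 0.5305 -0.3108  0.0272] [ 0.5303 -0.3099  0.033 ]
[0.4978 0.1267 0.04  ]
[ 0.4718 -0.1134  0.04  ]
[0.6439 0.0975 0.04  ]
[ 0.6255 -0.1521  0.04  ]
```

View pics/crop0.png

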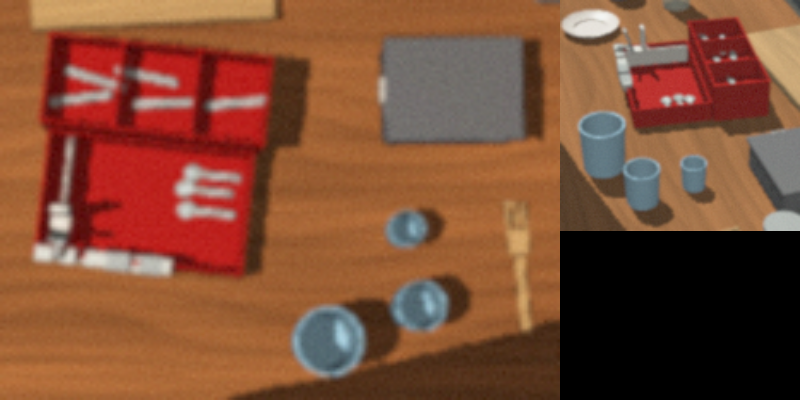

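Crop: the middle cup, at top pixel (397,236), stands clearly between the large and the small one in size, so it is the one to use. The divider is at the tray's left end and the rail is at the near wall. I'm moving the wrist camera over the scene.

Emit:
{"api": "carry_out", "payload": {"deltas": "35 -30 -25 0 0 0 0; 75 -60 -50 0 0 0 0; 120 -95 -50 0 0 0 0; 165 -130 -50 0 0 0 0; 210 -165 -50 0 0 0 0; 235 -190 -50 0 0 0 0; 250 -202 -50 0 0 0 0; 250 -202 -50 0 0 0 0"}}

```text
time_s: 1.15
eef_pos: [0.3726, -0.25, 0.2812]
eef_rot: [-0.0, 0.981, 0.193, -0.0]
wrist_force: [-0.2, -0.2, -0.5]
opening: 1.006
grasp_force: 0.0
```

```bash
python3 -c "
from h import *
snap('wrist','w1')"
```

Emit:
{"api": "carry_out", "payload": {"deltas": "35 -30 0 0 0 -0.15 0; 75 -60 0 0 0 -0.3 0; 120 -95 0 0 0 -0.48 0; 165 -130 0 0 0 -0.66 0; 210 -165 0 0 0 -0.84 0; 235 -190 0 0 0 -1.0 0; 252 -201 0 0 0 -1.08 0; 252 -201 0 0 0 -1.08 0; 252 -201 0 0 0 -1.08 0"}}

```text
time_s: 2.33
eef_pos: [0.5296, 0.0288, 0.281]
eef_rot: [-0.0, 0.744, 0.668, -0.0]
wrist_force: [-0.0, -0.7, 0.1]
opening: 0.996
grasp_force: 0.0
```

```bash
python3 -c "
from h import *
a,c=snap('wrist','w2')
b=cv2.imread('pics/w1.png')
print(T_tool())
cv2.imwrite('pics/w12.png',cv2.resize(np.vstack([b,a]),(480,600)))
cv2.imwrite('pics/w2v.png',cv2.resize(a,(800,500)))
"
```

```text
[[ 0.1065  0.9943 -0.0005  0.5296]
 [ 0.9943 -0.1065 -0.0003  0.0288]
 [-0.0003 -0.0005 -1.      0.2811]
 [ 0.      0.      0.      1.    ]]
```

View pics/w12.png

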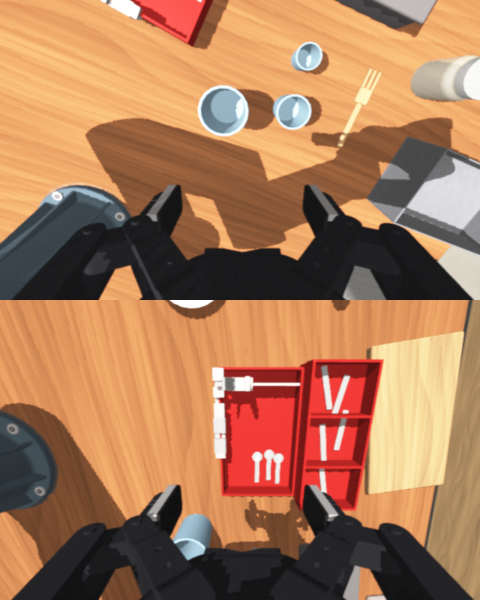

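W1 shows the three cups, with the middle one at about (390,148) full-resolution. W2 shows the tray with the rail at column ~290, rows 93–209, and the lever and post at about (315,112). I'm moving closer for the second view.

Emit:
{"api": "carry_out", "payload": {"deltas": "15 -20 40 0 0 0 0; 30 -40 80 0 0 0 0; 30 -40 90 0 0 0 0; 30 -40 90 0 0 0 0"}}

```text
time_s: 2.88
eef_pos: [0.4937, 0.063, 0.1917]
eef_rot: [0.0, 0.743, 0.669, 0.0]
wrist_force: [0.7, -0.7, 0.5]
opening: 1.0
grasp_force: 0.0
```

```bash
python3 -c "
from h import *
a,c=snap('wrist','w3')
print(T_tool()[:3,3])
X=np.array([.1065,.9943,0]);
b=cv2.imread('pics/w2.png')
def up(im,r0,r1,c0,c1,s): return cv2.resize(im[r0:r1,c0:c1],None,fx=s,fy=s,interpolation=cv2.INTER_CUBIC)
g=proj(c,[.5346,.09,.084])[0].astype(int); print(g)
r0=max(0,g[1]-60); u=up(a,r0,r0+190,max(0,g[0]-65),max(0,g[0]-65)+130,3); print(r0,max(0,g[0]-65))
v=up(b,80,222,270,360,4)
v=cv2.copyMakeBorder(v,0,600,0,0,0)[:u.shape[0]]
cv2.imwrite('pics/w3v.png',np.hstack([u,v])); print(u.shape,v.shape)
"
```

```text
[0.4946 0.063  0.1927]
[365 162]
102 300
(570, 390, 3) (570, 360, 3)
```

View pics/w3v.png

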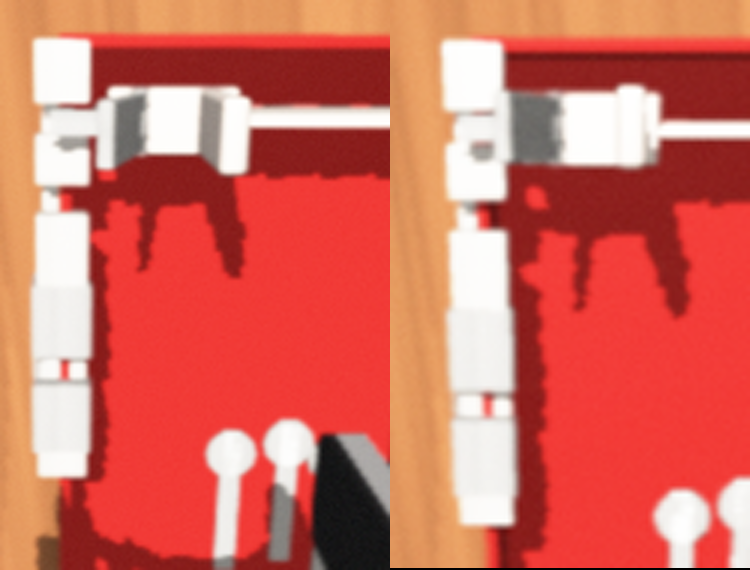

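```bash
python3 - <<'E'
from h import *
c2=cam('wrist',np.load('pics/w2.npy')); c3=cam('wrist',np.load('pics/w3.npy'))
f3=lambda x,y:np.array([300+x/3,102+y/3]); f2=lambda x,y:np.array([270+(x-390)/4,80+y/4])
# same features in both views (along rail centre line)
F={'railtop':((62,38),(473,40)),'railbot':((62,477),(487,525)),'mid_a':((62,187),(477,200)),'mid_b':((62,211),(478,230)),'last_a':((62,360),(483,394)),'last_b':((62,382),(484,417)),'posttop':((234,133),(631,125)),'railtopL':((33,38),(443,40)),'railbotL':((33,477),(460,525))}
W={}
for k,(a,b) in F.items():
    A=atz(c3,f3(*a),.046);B=atz(c2,f2(*b),.046);W[k]=(A+B)/2
    print(k,tri((c3,c2),(f3(*a),f2(*b))),A[:2],B[:2])
d=(W['railtop']-W['railbot'])[:2]+(W['railtopL']-W['railbotL'])[:2]; L=np.linalg.norm(d)/2; d/=np.linalg.norm(d); yaw=np.arctan2(-d[0],d[1]); print('yaw',yaw,'len',L)
y=lambda k:(W[k]-W['railtop'])[:2]@d*1000+123
for k in W: print(k,y(k))
# origin with mid notch at 69, rail centre x=-74
ex=np.array([d[1],-d[0]]); m=(W['railtop']+W['railbot'])[:2]/2
ym=(123-40)/2
org=m-d*ym*.001+ex*.074; print('origin',org)
np.save('caddy.npy',[*org,yaw])
g=org+ex*-.036+d*.097; print('grip',g)
E
```

```text
railtop [0.4984 0.1357 0.0432] [0.4983 0.1357] [0.4987 0.1355]
railbot [ 0.4806 -0.0278  0.0451] [ 0.4807 -0.0274] [ 0.4808 -0.0276]
mid_a [0.493  0.0862 0.0467] [0.4929 0.086 ] [0.4931 0.0862]
mid_b [0.4917 0.0763 0.0408] [0.492  0.0775] [0.492  0.0765]
last_a [0.4857 0.0201 0.043 ] [0.4859 0.0214] [0.486  0.0207]
last_b [0.485  0.0123 0.0453] [0.485  0.0125] [0.4852 0.0125]
posttop [0.5452 0.1041 0.0916] [0.5538 0.0984] [0.5463 0.1044]
railtopL [0.4887 0.1368 0.0427] [0.4887 0.1367] [0.4892 0.1365]
railbotL [ 0.4697 -0.0281  0.0421] [ 0.4694 -0.0262] [ 0.471  -0.0265]
yaw -0.11150575250004087 len 0.16401116996333395
railtop 123.0
railbot -41.01034884787637
mid_a 73.22166237294931
mid_b 64.07183512923268
last_a 7.761240086148106
last_b -0.8156041128357572
posttop 94.75225141028065
railtopL 122.94633066034477
railbotL -41.06566041844681
origin [0.5585 0.0046]
grip [0.5336 0.105 ]
```

Rail as seen in both crops: rail ends at crop rows 38 and 477, middle notch at rows 187–211, last notch in the clip at rows 360–382. That puts the last notch at caddy y ≈ 4, a slide of about 0.093. The middle notch measures 68.7 against 69, which confirms the fit, and the triangulated heights agree. I'm going over the grip.

Emit:
{"api": "carry_out", "payload": {"deltas": "12 9 15 0 0 0.005 0.1; 25 19 30 0 0 0.005 0.1; 38 29 45 0 0 0.005 0.1; 46 34 60 0 0 0.005 0.1; 46 34 80 0 0 0.005 0.1; 46 34 100 0 0 0.005 0.1; 46 34 118 0 0 0.005 0.1; 46 34 127 0 0 0.005 0.1; 46 34 127 0 0 0.005 0.1; 46 34 127 0 0 0.005 0.1"}}

```text
time_s: 4.18
eef_pos: [0.5324, 0.1062, 0.065]
eef_rot: [0.0, 0.745, 0.668, 0.0]
wrist_force: [-0.0, 0.4, 0.7]
opening: 0.902
grasp_force: 0.0
```

```bash
python3 -c "
from h import *
a,c=snap('side','s1'); b,_=snap('wrist','w4')
print(T_tool(), sensors.get_obs()['wrist_force'], sensors.get_obs()['opening'])
p=proj(cam('side'),[.5336,.105,.06])[0].astype(int)
u=a[p[1]-45:p[1]+45,p[0]-45:p[0]+45]
cv2.imwrite('pics/s1v.png',np.hstack([cv2.resize(u,(400,400),interpolation=cv2.INTER_CUBIC),cv2.resize(b[20:270,200:450],(400,400))]))
"
```

```text
[[ 0.1087  0.9941  0.0015  0.5324]
 [ 0.9941 -0.1087 -0.      0.1063]
 [ 0.0001  0.0015 -1.      0.0651]
 [ 0.      0.      0.      1.    ]] [-0.3443  0.5999  0.6129] 0.899555567228827
```

View pics/s1v.png

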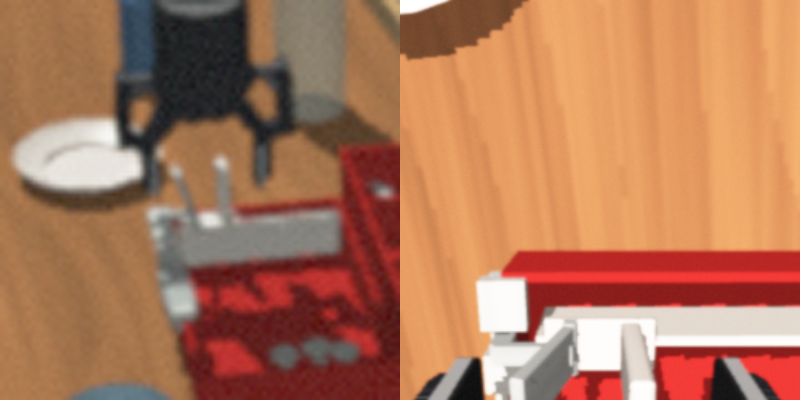

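The side crop shows the fingers straddling the paddle at (180,185) and the post at (222,190). The wrist crop agrees. I'm closing gradually.

Emit:
{"api": "carry_out", "payload": {"deltas": "1 1 0 0 0 0 0.3; 1 1 0 0 0 0 0.4; 1 1 0 0 0 0 0.46; 1 1 0 0 0 0 0.5; 1 1 0 0 0 0 0.54; 1 1 0 0 0 0 0.56; 1 1 0 0 0 0 0.56; 1 1 0 0 0 0 0.56"}}

```text
time_s: 5.28
eef_pos: [0.5309, 0.1075, 0.064]
eef_rot: [-0.001, 0.744, 0.668, -0.001]
wrist_force: [-6.6, 0.3, 5.1]
opening: 0.442
grasp_force: 3.5
```

Emit:
{"api": "carry_out", "payload": {"deltas": "0 0 0 0 0 0 0.58; 0 0 0 0 0 0 0.6; 0 0 0 0 0 0 0.6"}}

```text
time_s: 5.65
eef_pos: [0.5324, 0.1073, 0.0645]
eef_rot: [-0.0, 0.745, 0.668, -0.0]
wrist_force: [-4.6, 0.6, 5.4]
opening: 0.397
grasp_force: 5.4
```

Emit:
{"api": "carry_out", "payload": {"deltas": "0 0 0 0 0 0 0.62; 0 0 0 0 0 0 0.62"}}

```text
time_s: 5.9
eef_pos: [0.5333, 0.1072, 0.0648]
eef_rot: [0.0, 0.745, 0.668, 0.0]
wrist_force: [-1.5, 0.7, 5.4]
opening: 0.379
grasp_force: 6.9
```

Emit:
{"api": "carry_out", "payload": {"deltas": "0 0 0 0 0 0 0.635; 0 0 0 0 0 0 0.635"}}

```text
time_s: 6.15
eef_pos: [0.5338, 0.1072, 0.0648]
eef_rot: [0.001, 0.745, 0.668, 0.001]
wrist_force: [0.9, 1.2, 4.4]
opening: 0.366
grasp_force: 8.8
```

Emit:
{"api": "carry_out", "payload": {"deltas": "0 0 0 0 0 0 0.645; 0 0 0 0 0 0 0.645"}}

```text
time_s: 6.4
eef_pos: [0.5341, 0.1071, 0.0649]
eef_rot: [0.001, 0.745, 0.668, 0.001]
wrist_force: [5.9, 1.8, 4.7]
opening: 0.355
grasp_force: 11.0
```

```bash
python3 -c "
from h import *
a,c=snap('side','s2')
print(T_tool()[:3,3])
p=proj(cam('side'),[.5336,.105,.06])[0].astype(int)
u=a[p[1]-30:p[1]+40,p[0]-45:p[0]+25]
cv2.imwrite('pics/s2v.png',cv2.resize(u,(600,600),interpolation=cv2.INTER_CUBIC))
"
```

```text
[0.5341 0.1071 0.0649]
```

View pics/s2v.png

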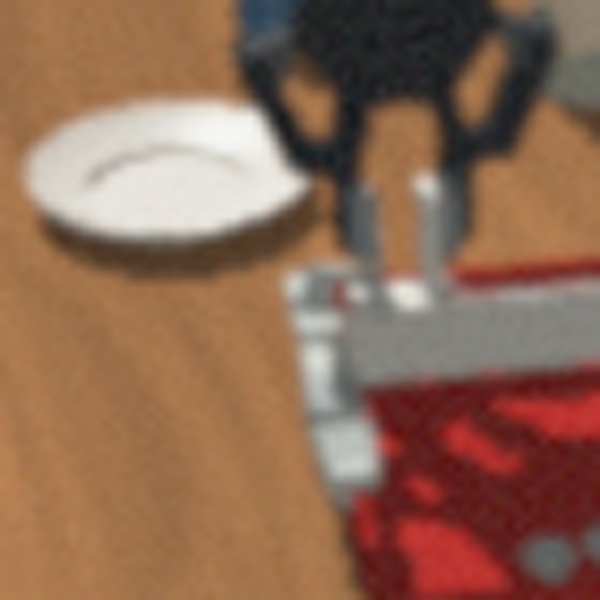

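Side crop: the paddle at (365,215) is now upright and parallel to the post at (430,215), so the lever is squeezed. I'm starting the slide and easing the side load.

Emit:
{"api": "carry_out", "payload": {"deltas": "0 1 0 0 0 0 0.645; -3 1 0 0 0 0 0.645; -8 1 0 0 0 0 0.645; -13 1 0 0 0 0 0.645; -15 1 0 0 0 0 0.645; -15 1 0 0 0 0 0.645"}}

```text
time_s: 7.2
eef_pos: [0.5326, 0.0921, 0.0649]
eef_rot: [0.0, 0.745, 0.668, 0.0]
wrist_force: [1.3, 1.4, 8.7]
opening: 0.354
grasp_force: 9.0
```

```bash
python3 -c "
from h import *
a,c=snap('wrist','w5'); b=cv2.imread('pics/w4.png')
for im,n in ((b,'w4'),(a,'w5')):
    p=im[160:262,384:394].mean(1).astype(int); print(n,[tuple(x) for x in p[::3]])
c4=cam('wrist',np.load('pics/w4.npy'))
for z in (.042,):print(atz(c4,(389,217),z),atz(c,(389,217),z))
"
```

```text
w4 [(np.int64(94), np.int64(152), np.int64(227)), (np.int64(94), np.int64(152), np.int64(227)), (np.int64(94), np.int64(151), np.int64(227)), (np.int64(95), np.int64(153), np.int64(228)), (np.int64(95), np.int64(153), np.int64(228)), (np.int64(90), np.int64(144), np.int64(226)), (np.int64(36), np.int64(40), np.int64(185)), (np.int64(35), np.int64(38), np.int64(185)), (np.int64(36), np.int64(39), np.int64(185)), (np.int64(37), np.int64(39), np.int64(186)), (np.int64(49), np.int64(53), np.int64(232)), (np.int64(55), np.int64(59), np.int64(243)), (np.int64(41), np.int64(44), np.int64(206)), (np.int64(27), np.int64(29), np.int64(139)), (np.int64(27), np.int64(29), np.int64(139)), (np.int64(27), np.int64(29), np.int64(139)), (np.int64(27), np.int64(29), np.int64(139)), (np.int64(116), np.int64(124), np.int64(203)), (np.int64(206), np.int64(217), np.int64(227)), (np.int64(207), np.int64(217), np.int64(227)), (np.int64(206), np.int64(217), np.int64(227)), (np.int64(206), np.int64(217), np.int64(227)), (np.int64(206), np.int64(217), np.int64(227)), (np.int64(219), np.int64(228), np.int64(235
[... 1355 characters left out ...]
t64(229)), (np.int64(210), np.int64(221), np.int64(229)), (np.int64(210), np.int64(221), np.int64(229)), (np.int64(210), np.int64(221), np.int64(229)), (np.int64(210), np.int64(221), np.int64(229)), (np.int64(249), np.int64(252), np.int64(253)), (np.int64(252), np.int64(253), np.int64(254)), (np.int64(112), np.int64(118), np.int64(186)), (np.int64(27), np.int64(29), np.int64(141)), (np.int64(39), np.int64(41), np.int64(190)), (np.int64(56), np.int64(59), np.int64(244)), (np.int64(56), np.int64(60), np.int64(244)), (np.int64(57), np.int64(61), np.int64(245)), (np.int64(56), np.int64(60), np.int64(244)), (np.int64(56), np.int64(60), np.int64(244))]
[0.5746 0.1118 0.042 ] [0.5747 0.0977 0.042 ]
```

The plate edge stays put in the wrist image, so the divider is moving with the gripper. Continuing past the middle notch.

Emit:
{"api": "carry_out", "payload": {"deltas": "-5 0 0 0 0 0 0.645; -12 0 0 0 0 0 0.645; -20 0 0 0 0 0 0.645; -28 0 0 0 0 0 0.645; -36 0 0 0 0 0 0.645; -44 0 0 0 0 0 0.645; -52 0 0 0 0 0 0.645; -60 0 0 0 0 0 0.645; -68 0 0 0 0 0 0.645; -74 0 0 0 0 0 0.645; -77 0 0 0 0 0 0.645; -77 0 0 0 0 0 0.645"}}

```text
time_s: 8.75
eef_pos: [0.5242, 0.0153, 0.0649]
eef_rot: [0.0, 0.745, 0.667, 0.0]
wrist_force: [2.2, 0.7, 8.8]
opening: 0.358
grasp_force: 9.0
```

```bash
python3 -c "
from h import *
a,c=snap('wrist','w6'); b=cv2.imread('pics/w5.png')
print(T_tool()[:3,3])
for im in (b,a):
    p=im[205:245,384:394,0].mean(1).astype(int); print(p.tolist())
u=a[60:320,180:440]
cv2.imwrite('pics/w6v.png',cv2.resize(u,(600,600),interpolation=cv2.INTER_CUBIC))
"
```

```text
[0.5242 0.0153 0.0649]
[56, 56, 56, 56, 56, 56, 61, 99, 167, 202, 209, 210, 210, 210, 210, 210, 210, 209, 210, 210, 210, 210, 209, 210, 210, 212, 231, 249, 252, 252, 252, 249, 224, 112, 34, 27, 27, 27, 32, 39]
[57, 57, 58, 58, 56, 57, 62, 100, 169, 205, 212, 212, 212, 212, 212, 212, 212, 212, 212, 212, 212, 212, 212, 212, 212, 215, 232, 250, 252, 252, 252, 250, 225, 113, 35, 28, 28, 28, 35, 47]
```

View pics/w6v.png

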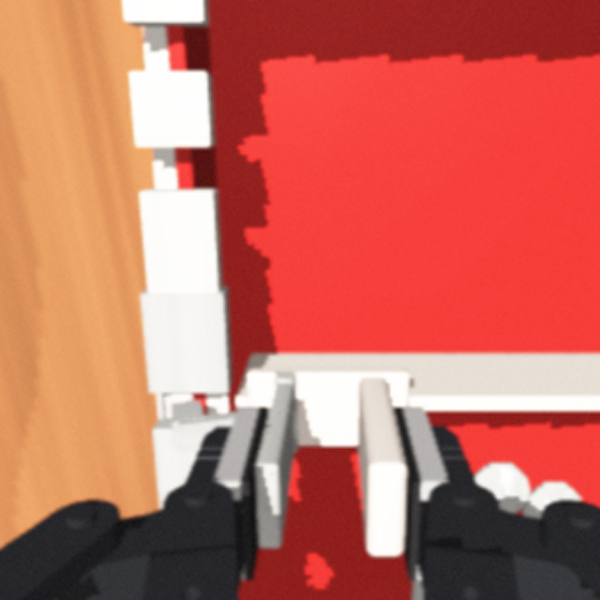

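W6 crop: first notch at rows 23–70, middle notch 147–188, last notch's upper rim at row ~392, and the pawl hovering at (185,405). I'm calibrating against the known notch edges.

```bash
python3 -c "
from h import *
c=cam('wrist',np.load('pics/w6.npy')); s=260/600
T=np.load('pics/w6.npy'); d=T[:2,0]
Y=lambda r,z=.046,x=185: atz(c,(180+x*s,60+r*s),z)[:2]@d*1000
known={23:102.5,70:91.5,147:74.5,188:63.5}
off=[v-Y(r) for r,v in known.items()];print(off)
p=np.polyfit([Y(r) for r in known],list(known.values()),1);print(p)
o=np.mean(off)
for r in (392,394,418,420): print(r,Y(r)+o,np.polyval(p,Y(r)))
print('pawl/plate: tool y',T[:2,3]@d*1000+o)
a=cv2.imread('pics/w6.png')
print(a[224:248,254:266:2,1].tolist())
"
```

```text
[np.float64(-65.37090823537423), np.float64(-66.21473668901774), np.float64(-65.66691571075586), np.float64(-66.82858684032138)]
[  1.0262 -69.9303]
392 9.433471730817118 7.503239274227923
394 8.840694908369386 6.894909222762564
418 1.6348442018305462 -0.5000079959297921
420 1.0265377830558151 -1.1242751079803384
pawl/plate: tool y 6.348599218253256
[[244, 243, 243, 244, 247, 246], [244, 243, 243, 245, 246, 246], [244, 243, 243, 245, 246, 246], [244, 243, 244, 245, 247, 246], [243, 243, 243, 245, 246, 246], [238, 237, 238, 239, 240, 235], [222, 231, 233, 234, 220, 155], [239, 248, 249, 249, 236, 89], [250, 251, 252, 251, 237, 103], [250, 249, 248, 242, 217, 143], [242, 231, 224, 207, 191, 176], [226, 195, 191, 185, 186, 183], [220, 186, 187, 187, 185, 185], [222, 187, 186, 187, 187, 187], [223, 188, 186, 186, 188, 188], [226, 190, 189, 187, 189, 190], [219, 189, 188, 192, 189, 192], [200, 191, 192, 197, 194, 202], [194, 208, 193, 191, 195, 201], [209, 228, 204, 205, 211, 218], [213, 234, 225, 230, 233, 233], [220, 235, 233, 236, 236, 237], [235, 237, 236, 237, 237, 238], [240, 238, 237, 237, 237, 237]]
```

Emit:
{"api": "carry_out", "payload": {"deltas": "-1 0 0 0 0 0 0.645; -1 0 0 0 0 0 0.645; -1 0 0 0 0 0 0.63; -1 0 0 0 0 0 0.615; -1 0 0 0 0 0 0.6; -1 0 0 0 0 0 0.59; -1 0 0 0 0 0 0.59"}}

```text
time_s: 9.68
eef_pos: [0.5219, 0.0149, 0.0638]
eef_rot: [-0.002, 0.745, 0.668, -0.001]
wrist_force: [-3.9, 1.7, 8.8]
opening: 0.41
grasp_force: 5.7
```

Emit:
{"api": "carry_out", "payload": {"deltas": "0 0 0 0 0 0 0.57; 0 0 0 0 0 0 0.55; 0 0 0 0 0 0 0.55"}}

```text
time_s: 10.05
eef_pos: [0.5203, 0.0151, 0.0627]
eef_rot: [-0.003, 0.744, 0.668, -0.002]
wrist_force: [-4.6, 0.4, 4.0]
opening: 0.45
grasp_force: 3.9
```

Emit:
{"api": "carry_out", "payload": {"deltas": "0 0 0 0 0 0 0.53; 0 0 0 0 0 0 0.53"}}

```text
time_s: 10.3
eef_pos: [0.5197, 0.0152, 0.0622]
eef_rot: [-0.003, 0.744, 0.668, -0.003]
wrist_force: [-6.4, 0.1, 1.4]
opening: 0.47
grasp_force: 2.9
```

Emit:
{"api": "carry_out", "payload": {"deltas": "0 0 0 0 0 0 0.5; 0 0 0 0 0 0 0.4; 0 0 0 0 0 0 0.2; 0 0 0 0 0 0 0.1; 0 0 0 0 0 0 0.1; 0 0 0 0 0 0 0.1"}}

```text
time_s: 11.05
eef_pos: [0.524, 0.0145, 0.0645]
eef_rot: [0.0, 0.745, 0.668, 0.0]
wrist_force: [0.2, -1.3, 0.3]
opening: 0.905
grasp_force: 0.0
```

Emit:
{"api": "carry_out", "payload": {"deltas": "0 0 -15 0 0 0 0; 0 0 -40 0 0 0 0; 0 0 -80 0 0 0 0; 0 0 -120 0 0 0 0; -20 -10 -128 0 0 0 0; -20 -10 -128 0 0 0 0; -20 -10 -128 0 0 0 0"}}

```text
time_s: 11.92
eef_pos: [0.5116, -0.0039, 0.1924]
eef_rot: [-0.0, 0.745, 0.667, 0.0]
wrist_force: [0.2, -0.0, 0.2]
opening: 1.004
grasp_force: 0.0
```

```bash
python3 -c "
from h import *
a,c=snap('wrist','w7'); T=np.load('pics/w7.npy'); print(T[:3,3])
org=np.load('caddy.npy'); yw=org[2]
g=proj(c,[*(org[:2]+np.array([[np.cos(yw),-np.sin(yw)],[np.sin(yw),np.cos(yw)]])@[-.05,.03]),.06])[0].astype(int); print(g)
r0,c0=max(0,g[1]-90),max(0,g[0]-60); print(r0,c0)
u=cv2.resize(a[r0:r0+150,c0:c0+120],None,fx=4,fy=4,interpolation=cv2.INTER_CUBIC)
cv2.imwrite('pics/w7v.png',u)
"
```

```text
[ 0.5116 -0.0039  0.1924]
[319 145]
55 259
```

View pics/w7v.png

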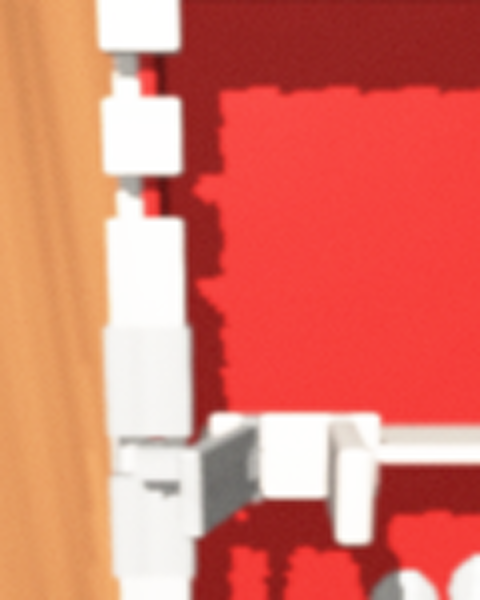

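```bash
python3 -c "
from h import *
c7=cam('wrist',np.load('pics/w7.npy'));c3=cam('wrist',np.load('pics/w3.npy'))
f3=lambda x,y:(300+x/3,102+y/3); f7=lambda x,y:(259+x/4,55+y/4)
x0,y0,yw=np.load('caddy.npy'); Ri=np.array([[np.cos(yw),np.sin(yw)],[-np.sin(yw),np.cos(yw)]])
C=lambda c,uv,z:Ri@(atz(c,uv,z)[:2]-[x0,y0])*1000
print('w3 paddle',C(c3,f3(98,168),.092),'post',C(c3,f3(248,172),.096))
print('w7 paddle',C(c7,f7(188,535),.092),'post',C(c7,f7(375,543),.096))
"
```

```text
w3 paddle [-63.4636  87.2451] post [-20.3973  86.952 ]
w7 paddle [-62.0066  -5.4196] post [-19.9025  -6.1381]
```

W7 crop: the pawl block sits in the clip's notch at (150,465), and the paddle leans fully outward at (195,490), matching its rest lean in the first view. So the latch is down at a slide of about 0.093. Next is the cup.

Emit:
{"api": "carry_out", "payload": {"deltas": "-20 -2 -20 0 0 0 0; -60 -5 -38 0 0 0 0; -105 -9 -38 0 0 0 0; -150 -13 -38 0 0 0 0; -195 -17 -38 0 0 0 0; -240 -21 -38 0 0 0 0; -285 -25 -38 0 0 0 0; -330 -29 -38 0 0 0 0; -375 -33 -38 0 0 0 0; -405 -36 -38 0 0 0 0; -422 -36 -38 0 0 0 0; -422 -36 -38 0 0 0 0"}}

```text
time_s: 13.48
eef_pos: [0.4299, -0.4199, 0.2295]
eef_rot: [-0.001, 0.745, 0.667, 0.0]
wrist_force: [0.2, -0.4, 0.1]
opening: 1.002
grasp_force: 0.0
```

```bash
cat > cup.py <<'E'
from h import *
snap('wrist','w8'); snap('side','s8')
print(np.load('pics/w8.npy')[:3,3])
for n in ('w1','w8','s8'):
    im=cv2.imread(f'pics/{n}.png'); c=cam('side' if n[0]=='s' else 'wrist',np.load(f'pics/{n}.npy'))
    g=proj(c,[.435,-.328,.045])[0]
    b,gg,r=[im[...,i].astype(int) for i in range(3)]
    m=((b>r+12)&(b>70)).astype(np.uint8)
    k,l,s,ce=cv2.connectedComponentsWithStats(m)
    j=min((i for i in range(1,k) if s[i,4]>60),key=lambda i:np.hypot(*(ce[i]-g)))
    cn=max(cv2.findContours((l==j).astype(np.uint8),0,cv2.CHAIN_APPROX_NONE)[0],key=cv2.contourArea)
    print(n,'pred',g,'bbox',s[j],'cent',ce[j])
    np.save(f'pics/{n}_c.npy',cn.reshape(-1,2))
# fit cup (x,y,scale) as hull silhouette of frustum in both wrist views
from scipy.optimize import least_squares
t=np.linspace(0,2*np.pi,120)
def ext(c,x,y,H,rb,rt,ang):
    P=np.vstack([np.c_[x+r*np.cos(t),y+r*np.sin(t),np.full(t.shape,z)] for r,z in ((rb,0),(rt,H))])
    return ang_sup(proj(c,P),ang)
def ang_sup(p,ang): return np.array([(p@[np.cos(a),np.sin(a)]).max() for a in ang])
A=np.linspace(0,2*np.pi,24,endpoint=False)
import sys
views=[n for n in sys.argv[1:]] or ['w1','w8']
def res(v):
    o=[]
    for n in views:
        c=cam('side' if n[0]=='s' else 'wrist',np.load(f'pics/{n}.npy'))
        o.append(ext(c,v[0],v[1],v[2],v[3],v[4],A)-ang_sup(np.load(f'pics/{n}_c.npy').astype(float),A))
    return np.concatenate(o)
f=least_squares(res,[.435,-.328,.066,.027,.030],loss='soft_l1',x_scale=.01)
print(f.x*1000,np.abs(f.fun).round(1).reshape(len(views),-1))
E
python3 cup.py w1 w8 s8
```

```text
[ 0.4299 -0.4199  0.2295]
w1 pred [393.981  148.9835] bbox [ 364  127   51   44 1719] cent [389.4404 147.6161]
w8 pred [319.2712  96.9147] bbox [ 289   59   57   59 2400] cent [316.8258  86.485 ]
s8 pred [307.4327 270.5915] bbox [ 272  230   46   58 1377] cent [293.337  257.4357]
[ 433.5753 -320.8891   69.5335   27.0045   28.2587] [[ 1.5  1.1  1.3  1.6  1.6  2.1  2.   0.7  0.2  0.6  0.1  0.5  0.2  0.6
   0.4  0.3  0.4  0.6  0.9  0.4  0.3  0.2  0.6  0.9]
 [ 0.5  1.   1.4  0.8  1.   1.2  0.   0.4  0.4  0.   0.3  0.1  0.1  0.6
   0.8  0.4  1.1  1.   1.4  0.6  0.5  0.7  0.1  0.1]
 [ 0.8  0.   0.   0.4  0.5  0.4  0.9  1.   1.7  1.8  9.8 16.8 23.9 29.9
  33.5 35.2 34.2 30.8 26.1 20.9 13.4  4.3  0.3  0.7]]
```

```bash
sed -i "s/^snap.*//" cup.py; python3 cup.py w1 w8 | tail -4; python3 -c "
import re
s=open('cup.py').read().replace('[.435,-.328,.066,.027,.030],','[.435,-.328],').replace('v[2],v[3],v[4]','.066,.027,.030')
open('cup2.py','w').write(s)"; python3 cup2.py w1 w8|tail -4; python3 cup2.py w8 | tail -2
```

```text
[ 433.7213 -320.8637   60.7957   26.8867   29.1626] [[0.1 0.5 0.4 0.  0.2 1.  1.3 0.4 0.3 0.  0.  0.6 0.3 0.7 0.5 0.2 0.4 0.6
  0.9 0.3 0.1 0.1 0.2 0.3]
 [0.2 0.4 0.7 0.  0.2 0.3 0.8 0.2 0.2 0.4 0.2 0.1 0.3 1.  1.4 0.2 0.4 0.3
  0.7 0.  0.  0.4 0.2 0. ]]
[ 433.5805 -320.5057] [[1.7 1.2 1.4 1.7 1.8 2.5 2.7 1.7 1.4 0.8 0.3 0.3 0.1 0.4 0.2 0.5 0.6 0.7
  1.4 1.  0.8 1.1 1.2 1.3]
 [0.9 0.4 0.  0.5 0.3 0.2 1.4 0.9 0.9 1.3 1.  1.2 1.2 0.8 0.6 2.  2.7 2.6
  3.  2.2 2.1 2.2 1.4 1.3]]
[ 433.477  -321.6138] [[0.9 0.7 0.5 1.3 1.2 1.2 2.4 1.9 1.9 2.  1.5 1.5 1.2 0.4 0.  1.1 1.6 1.5
  1.8 1.  1.  1.4 0.8 1. ]]
```

The cup is at (0.4335, −0.321), and the fitted size (rim ~58, foot ~54, height ~61–66) matches the middle one. I'm going over it and descending.

Emit:
{"api": "carry_out", "payload": {"deltas": "40 -3 20 0 0 0 0; 80 -6 40 0 0 0 0; 99 -7 70 0 0 0 0; 99 -7 90 0 0 0 0; 99 -7 120 0 0 0 0; 99 -7 150 0 0 0 0; 99 -7 180 0 0 0 0; 99 -7 200 0 0 0 0; 99 -7 211 0 0 0 0; 99 -7 211 0 0 0 0; 99 -7 211 0 0 0 0"}}

```text
time_s: 14.95
eef_pos: [0.4344, -0.3209, 0.0203]
eef_rot: [0.001, 0.744, 0.668, 0.0]
wrist_force: [0.3, -0.7, 0.7]
opening: 1.004
grasp_force: 0.0
```

Emit:
{"api": "carry_out", "payload": {"deltas": "0 0 0 0 0 0 0.15; 0 0 0 0 0 0 0.25; 0 0 0 0 0 0 0.3; 0 0 0 0 0 0 0.34; 0 0 0 0 0 0 0.34; 0 0 0 0 0 0 0.34"}}

```text
time_s: 15.7
eef_pos: [0.4342, -0.3211, 0.0204]
eef_rot: [0.001, 0.745, 0.668, -0.0]
wrist_force: [-1.1, 2.2, 7.7]
opening: 0.687
grasp_force: 61.9
```

The cup is rigid, so I'm easing the grip.

Emit:
{"api": "carry_out", "payload": {"deltas": "0 0 0 0 0 0 0.325; 0 0 0 0 0 0 0.325"}}

```text
time_s: 15.95
eef_pos: [0.4342, -0.3211, 0.0204]
eef_rot: [0.001, 0.745, 0.668, -0.0]
wrist_force: [-0.8, 1.3, 8.0]
opening: 0.686
grasp_force: 61.9
```

Emit:
{"api": "carry_out", "payload": {"deltas": "0 0 -10 0 0 0 0.34; 0 0 -35 0 0 0 0.34; 0 0 -70 0 0 0 0.34; 0 0 -110 0 0 0 0.34; 10 2 -150 0 0 0 0.34; 45 10 -180 0 0 0 0.34; 85 18 -180 0 0 0 0.34; 125 27 -180 0 0 0 0.34; 165 36 -180 0 0 0 0.34; 205 44 -180 0 0 0 0.34; 245 53 -180 0 0 0 0.34; 285 62 -180 0 0 0 0.34"}}

```text
time_s: 17.45
eef_pos: [0.5264, -0.0427, 0.1996]
eef_rot: [0.0, 0.745, 0.667, -0.0]
wrist_force: [0.3, -0.1, 0.1]
opening: 0.683
grasp_force: 64.3
```

Emit:
{"api": "carry_out", "payload": {"deltas": "40 9 0 0 0 0 0.34; 75 16 0 0 0 0 0.34; 105 23 0 0 0 0 0.34; 118 26 0 0 0 0 0.34; 118 26 0 0 0 0 0.34; 118 26 0 0 0 0 0.34"}}

```text
time_s: 18.2
eef_pos: [0.5647, 0.0695, 0.1992]
eef_rot: [-0.0, 0.745, 0.667, -0.0]
wrist_force: [0.4, 0.4, -0.4]
opening: 0.68
grasp_force: 64.3
```

```bash
python3 -c "
from h import *
a,c=snap('side','s9'); b,cw=snap('wrist','w9')
T=np.load('pics/w9.npy');print(T)
x0,y0,yw=np.load('caddy.npy'); ey=np.array([-np.sin(yw),np.cos(yw)]);ex=np.array([ey[1],-ey[0]])
v=T[:2,3]-[x0,y0]; print('caddy',v@ex,v@ey)
p=proj(c,[.5658,.07,.1])[0].astype(int); u=a[p[1]-75:p[1]+75,p[0]-75:p[0]+75]
cv2.imwrite('pics/s9v.png',np.hstack([cv2.resize(u,(400,400),interpolation=cv2.INTER_CUBIC),cv2.resize(b[:,120:520],(400,400))]))
"
```

```text
[[ 0.1099  0.9939 -0.0003  0.5648]
 [ 0.9939 -0.1099 -0.0003  0.0694]
 [-0.0004 -0.0003 -1.      0.1992]
 [ 0.      0.      0.      1.    ]]
caddy -0.0009804442737700663 0.06508809582165102
```

View pics/s9v.png

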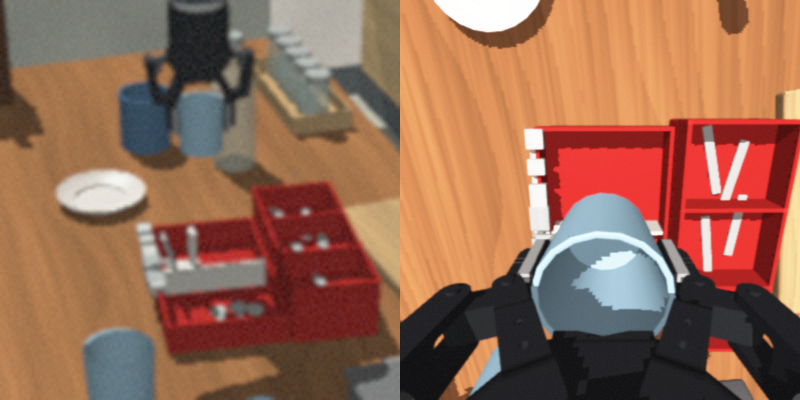

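Side crop: the cup hangs upright in the gripper at (203,125) above the widened bay, and the divider is latched far over at (205,275). I'm lowering it.

Emit:
{"api": "carry_out", "payload": {"deltas": "0 0 20 0 0 0 0.34; 0 0 50 0 0 0 0.34; 0 0 80 0 0 0 0.34; 0 0 105 0 0 0 0.34; 0 0 130 0 0 0 0.34; 0 0 150 0 0 0 0.34; 0 0 162 0 0 0 0.34; 0 0 168 0 0 0 0.34; 0 0 171 0 0 0 0.34; 0 0 171 0 0 0 0.34"}}

```text
time_s: 19.55
eef_pos: [0.5654, 0.0704, 0.0287]
eef_rot: [0.0, 0.745, 0.668, 0.0]
wrist_force: [-0.5, 0.2, -0.4]
opening: 0.683
grasp_force: 64.3
```

Emit:
{"api": "carry_out", "payload": {"deltas": "0 0 1 0 0 0 0.34; 0 0 2 0 0 0 0.34; 0 0 2 0 0 0 0.34"}}

```text
time_s: 19.92
eef_pos: [0.565, 0.0705, 0.0264]
eef_rot: [0.0, 0.745, 0.668, 0.0]
wrist_force: [0.2, -0.4, -0.7]
opening: 0.685
grasp_force: 64.3
```

Emit:
{"api": "carry_out", "payload": {"deltas": "0 0 0.7 0 0 0 0.34; 0 0 1.4 0 0 0 0.34; 0 0 1.4 0 0 0 0.34"}}

```text
time_s: 20.3
eef_pos: [0.565, 0.0704, 0.0248]
eef_rot: [-0.0, 0.745, 0.668, -0.0]
wrist_force: [-0.3, 0.9, -0.1]
opening: 0.684
grasp_force: 64.3
```

Emit:
{"api": "carry_out", "payload": {"deltas": "0 0 0.6 0 0 0 0.34; 0 0 1.2 0 0 0 0.34; 0 0 1.2 0 0 0 0.34"}}

```text
time_s: 20.68
eef_pos: [0.5652, 0.0704, 0.0244]
eef_rot: [0.0, 0.745, 0.668, -0.0]
wrist_force: [-2.6, 0.1, 5.8]
opening: 0.684
grasp_force: 64.1
```

Contact with the floor, at 5.8 N. I'm releasing gently, then retreating straight up.

Emit:
{"api": "carry_out", "payload": {"deltas": "0 0 0 0 0 0 0.3; 0 0 0 0 0 0 0.25; 0 0 0 0 0 0 0.15; 0 0 0 0 0 0 0.05; 0 0 0 0 0 0 0; 0 0 0 0 0 0 0; 0 0 0 0 0 0 0"}}

```text
time_s: 21.55
eef_pos: [0.565, 0.0704, 0.0237]
eef_rot: [-0.0, 0.745, 0.668, -0.0]
wrist_force: [0.9, 0.1, 0.2]
opening: 0.999
grasp_force: 0.0
```

Emit:
{"api": "carry_out", "payload": {"deltas": "0 0 -15 0 0 0 0; 0 0 -40 0 0 0 0; 0 0 -75 0 0 0 0; 0 0 -115 0 0 0 0; 0 0 -160 0 0 0 0; -40 0 -200 0 0 0 0; -80 0 -220 0 0 0 0; -110 0 -220 0 0 0 0; -110 0 -220 0 0 0 0; -110 0 -220 0 0 0 0"}}

```text
time_s: 22.8
eef_pos: [0.553, -0.0385, 0.2441]
eef_rot: [-0.0, 0.745, 0.667, 0.0]
wrist_force: [-0.3, 0.7, -1.0]
opening: 1.003
grasp_force: 0.0
```

```bash
python3 - <<'E'
from h import *
a,c=snap('wrist','w10'); print(sensors.get_obs()['time_s'])
x0,y0,yw=np.load('caddy.npy'); ey=np.array([-np.sin(yw),np.cos(yw)]);ex=np.array([ey[1],-ey[0]])
g=proj(c,[.565,.07,.045])[0]
b,gg,r=[a[...,i].astype(int) for i in range(3)]
m=((b>r+12)&(b>70)).astype(np.uint8); k,l,s,ce=cv2.connectedComponentsWithStats(m)
j=min((i for i in range(1,k) if s[i,4]>60),key=lambda i:np.hypot(*(ce[i]-g)))
cn=max(cv2.findContours((l==j).astype(np.uint8),0,2)[0],key=cv2.contourArea); hull=np.zeros_like(m); cv2.drawContours(hull,[cn],-1,1,-1)
# predicted upright silhouette
t=np.linspace(0,2*np.pi,90)
best=None
for dx in np.arange(-8,9,1.)/1000:
  for dy in np.arange(-8,9,1.)/1000:
    P=np.vstack([np.c_[.565+dx+q*np.cos(t),.0704+dy+q*np.sin(t),np.full(90,z)] for q,z in((.027,.004),(.030,.070))])
    h=cv2.convexHull(proj(c,P).astype(np.float32)).astype(np.int32); M=np.zeros_like(m); cv2.fillPoly(M,[h],1)
    iou=(M&hull).sum()/(M|hull).sum()
    if best is None or iou>best[0]: best=(iou,dx,dy)
print('upright IoU',best,s[j])
v=np.array([.565+best[1],.0704+best[2]])-[x0,y0]; print('cup caddy',v@ex*1000,v@ey*1000)
# paddle/post: predict paddle-top -y outer corner for lever 0 and .18; bright/grey profile along caddy x at z .092,y -4
P=lambda x,y,z: proj(c,[[*(np.array([x0,y0])+ex*x/1000+ey*y/1000),z]])[0]
for y in (4,-2):
  xs=np.arange(-74,-14,2); print(y,[(int(x),a[tuple(np.round(P(x,y,.092)).astype(int)[::-1])].tolist()) for x in xs])
E
```

```text
22.85
upright IoU (np.float64(0.8950749464668094), np.float64(0.001), np.float64(-0.002)) [ 298   49   54   59 2419]
cup caddy 0.3188026233335272 64.2514668417887
4 [(-74, [162, 197, 238]), (-72, [228, 232, 236]), (-70, [240, 243, 244]), (-68, [236, 239, 241]), (-66, [234, 236, 238]), (-64, [228, 232, 233]), (-62, [238, 240, 242]), (-60, [228, 230, 232]), (-58, [125, 127, 131]), (-56, [101, 105, 106]), (-54, [103, 107, 107]), (-52, [104, 105, 108]), (-50, [104, 106, 107]), (-48, [104, 106, 108]), (-46, [104, 106, 107]), (-44, [112, 115, 118]), (-42, [141, 147, 147]), (-40, [170, 176, 183]), (-38, [251, 253, 254]), (-36, [253, 254, 254]), (-34, [253, 254, 255]), (-32, [253, 254, 254]), (-30, [252, 253, 254]), (-28, [251, 253, 254]), (-26, [253, 254, 255]), (-24, [251, 253, 254]), (-22, [196, 205, 217]), (-20, [125, 131, 141]), (-18, [138, 145, 154]), (-16, [167, 175, 185])]
-2 [(-74, [203, 221, 239]), (-72, [241, 243, 244]), (-70, [241, 244, 245]), (-68, [240, 242, 243]), (-66, [240, 243, 244]), (-64, [241, 243, 245]), (-62, [240, 243, 244]), (-60, [194, 199, 202]), (-58, [129, 133, 135]), (-56, [105, 107, 109]), (-54, [108, 110, 113]), (-52, [104, 108, 113]), (-50, [97, 101, 113]), (-48, [91, 94, 116]), (-46, [70, 72, 116]), (-44, [86, 89, 135]), (-42, [134, 139, 181]), (-40, [116, 121, 169]), (-38, [132, 139, 185]), (-36, [152, 159, 200]), (-34, [148, 156, 198]), (-32, [147, 156, 196]), (-30, [168, 177, 211]), (-28, [245, 249, 252]), (-26, [252, 253, 254]), (-24, [250, 252, 254]), (-22, [202, 211, 224]), (-20, [85, 89, 126]), (-18, [74, 78, 133]), (-16, [77, 81, 142])]
```

The checks agree. The cup's silhouette matches an upright cup standing at caddy (0, 64), clear of the divider and the wall. The paddle's top edge is at caddy x ≈ −58 to −62, which is its fully released lean.

```bash
python3 -c "
from bench import ctrl
print(ctrl.hand_in())"
```

```text
the job is handed in; nothing more can be done
None
```

I slid the divider to the last notch (about 0.093 m) with the lever held squeezed, and the final view shows the lever back at rest, pawl down. The middle cup is standing upright on the floor of the widened bay, let go, and the job was handed in at about 23 s; the verdict was not shown.

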